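# Pull the broad-wheel arbor from the stand and set it in the rinsing pot

### The arm

A 7-joint arm with a two-finger parallel gripper is mounted at the origin on a cart in front of the work surface, level with it; the furniture and walls round the work are solid. World frame = base frame: x ahead of the robot, y to its left, z up, the work surface at z = 0. Lengths are in m, angles in rad, forces in N, time in s.
With the tool pointing down it reaches from about 0.425 to 0.875 m from the base axis. Payload 4.7 kg.
Tool frame: the origin (TCP) lies on the centre line of the jaws, within the pads' length; the fingertips stand 14 mm ahead of it and the grasp point (between the pads) lies 5 mm behind it; z points along the fingers, y is the line along which they close (so a half turn about z gives the same grasp; the last joint's range is limited). The gripper opens to 87 mm and grips with 3 to 60 N. Pads are 19 mm wide; open, the fingers measure 117 mm over their backs; the gripper's body (75 mm by 190 mm) begins 51 mm behind the grasp point.
Start: joints at [1.137, 0.321, -0.07, 1.45, 0.023, 1.371, -0.057], TCP at [0.281, -0.586, 0.237] pointing down, gripper open.
Joint ranges: [-2.86, 2.86], [-0.3, 2.09], [-1.38, 1.24], [0.06, 2.45], [-1.56, 4.7], [0.09, 2.05], [-2.69, 2.69]. Speed limits (rad/s): [2.57, 2.57, 3.14, 3.14, 3.14, 3.14, 3.14].

### API

Orientations are given as a rotation vector (axis times angle).
In Python, from workcell import arm gives the robot as it stands.
- The arm moves only by the shell command python3 nudge.py 'ROWS' [OPENING] [FORCE]. ROWS is a JSON list of rows, 1 to 8 of them, each of 6 numbers: dx, dy, dz in m, then a rotation vector rx, ry, rz in rad; each row is the pose to reach, as a shift and turn from the pose commanded when the command began, along the tool's axes at that moment; what a row does not reach only later rows make up. A row lasts 1/12 s, in which the tool goes at most 0.0417 m and 0.125 rad, less where a joint would pass 70% of its speed; a pose out of reach is approached as far as the arm can. OPENING is the finger opening in m, set as the command begins (- or left out keeps the last). The fingers move at their own pace and stop on an object; FORCE is the grip in N (left out, the last holds). Time passes only in rows, so rows that do not move let the fingers close. It prints the time, the measured TCP pose, the force, the opening and the grip force at its end.
- arm.state(): the state, without advancing time (a new reading comes with each control period).
- arm.snapshot(name): name is "scene" or "top" or "wrist"; returns a dict with "color" (400x640x3 uint8, red, green, blue), "camera_matrix" (3x3 intrinsics, pixels), "eye" and "attitude" of the camera in the world; the wrist camera has in their place "hand_eye" (4x4, takes a point from camera to tool coordinates, whose origin is the TCP and whose axes are the flange's). Camera axes: x right, y down, z forward; pixel columns grow to the right and rows downward; lengths in m; the calibration is good to about 2 mm. The wrist camera is an equidistant fisheye: a pixel r from the principal point sees the ray r / f radians off the axis. A picture is of the moment at which its call begins: read the wrist's pose just before it. There is no depth.
- arm.job_done(): hands the job in; it is judged then, once.
The state is a dict: "time_s": time; "joints": joint angles; "qd": joint speeds; "joint_efforts": joint torques, N m; "ee_pos": TCP position; "tcp_rot": TCP orientation; "force": force on the tool from outside, world axes, zero at the start; "wrist_torque": the same for the moment, N m; "gripper_width": finger opening in m; "grasp_force": force on a finger pad.
Only numpy, scipy, OpenCV 4.12 (cv2) and the standard library are available. Lean on these libraries where they do the work, as an engineer would, in place of code of your own. Each camera call takes 0.05 s, during which the arm holds its last target. There are 200 camera calls.

### The job

One of the three wheel arbors in the small wooden stand carries a clearly broader wheel than the other two. Pull that arbor up out of its hole and stand it, shank down and wheel up, in the white stoneware rinsing pot, where it may lean against the rim. Leave the other two arbors standing in their holes and the pot upright, and let go.

Things in the scene. Friction and masses are not known exactly. Their poses are not given: they have to be found in the camera images.
- disc_arbor: The arbor to pull: metal spindle 147 mm long, about 0.08 kg, disc wheel 39 mm across, 5 mm thick at the top (139 to 144 mm above the foot); pinch it by the wheel's rim. Shank 12 mm thick up to 72 mm, 14 mm above that. Upright, loose, in one of the stand's three holes, foot 12 mm above the bench; it may lean 4 degrees. Origin: centre of the foot; z along the spindle to the wheel.
- small_arbor_a: Bystander arbor in the stand: 147 mm long, small wheel 23 mm across, shank alike. Origin: centre of the foot, z up the spindle. The wooden stand is fixed to the bench, 50 x 230 mm and 60 mm high, with three 15 mm holes, 48 mm deep, in one row along its length, 77 mm apart, one arbor in each.
- small_arbor_b: Bystander arbor in the same stand: 159 mm long, its top 171 mm above the bench, small wheel 25 mm across, shank alike. Origin: centre of the foot, z up the spindle. A tall engraving lathe (0.4 m) stands close behind, at x over 0.6 m between stand and pot: carry the arbor past on the robot's side of it, e.g. over x = 0.43, y = 0.
- pot: White stoneware rinsing pot, an open round cup without handle, 90 mm high, 70 mm across the rim, 56 mm wide inside, inner floor 8 mm above its underside; loose, about 0.5 kg, standing on the bench. Origin at the centre of its underside, z up. An arbor let go in it stays upright or leans on the rim, by at most 30 degrees.

How it is judged:
By the outcome, as a careful person would: the job done as asked, in the order asked, and still so for the second after the job is handed in, with the robot touching nothing.
It also fails if it takes over 42 s, if anything falls off the work surface, if the arm or the gripper's body presses on something with over 40 N, if the wrist force passes 120 N, or if a joint passes its speed limit or range.

## Working session

There is one attempt and no reset: what is moved stays moved. The work goes in short steps, Python scripts to look and compute and a shell command to move; the robot and the scene stay as the last step left them, time stands still between calls to the robot, and variables do not carry over. Pictures are saved under pics/ and viewed, at most 12 in all, crops included, and the job is handed in when it is done.

```bash
ls; mkdir -p pics; python3 - <<'E'
from workcell import arm
import cv2,numpy as np
s=arm.state();print({k:np.round(v,3).tolist() for k,v in s.items()})
for n in("scene","top"):
    d=arm.snapshot(n);cv2.imwrite(f"pics/{n}0.png",d["color"][:,:,::-1])
    print(n,d["camera_matrix"],d["eye"],d["attitude"])
E
```

```text
nudge.py
pics
workcell.py
{'time_s': 0.0, 'joints': [1.137, 0.322, -0.07, 1.452, 0.023, 1.371, -0.057], 'qd': [0.001, -0.0, 0.001, 0.002, -0.003, -0.001, 0.001], 'joint_efforts': [-0.001, -49.129, -0.404, -31.253, -0.064, 0.044, 0.0], 'ee_pos': [0.281, -0.585, 0.235], 'tcp_rot': [-3.061, -0.697, 0.001], 'force': [-0.217, 0.053, -0.139], 'wrist_torque': [-0.008, 0.009, -0.049], 'grasp_force': 0.0, 'gripper_width': 0.087}
scene [[382.08086501   0.         321.22922886]
 [  0.         382.08086501 196.33274093]
 [  0.           0.           1.        ]] [-0.01727989  0.87533514  0.51640885] [-0.61140467  2.33736419 -1.51188258]
top [[463.82723529   0.         318.53584969]
 [  0.         463.82723529 191.03597644]
 [  0.           0.           1.        ]] [0.41661096 0.01463508 1.17715805] [-2.1723954   2.18069874 -0.09863907]
```

View pics/scene0.png

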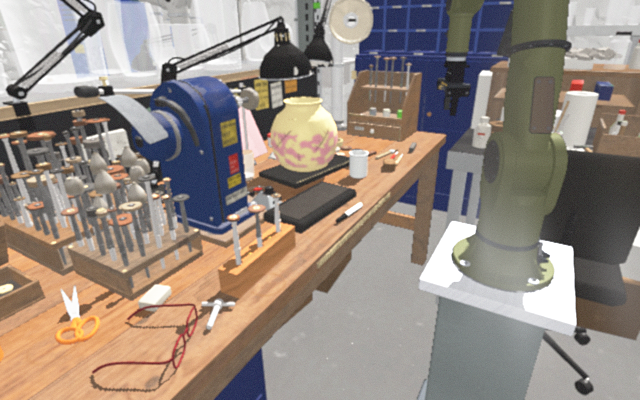

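View pics/top0.png

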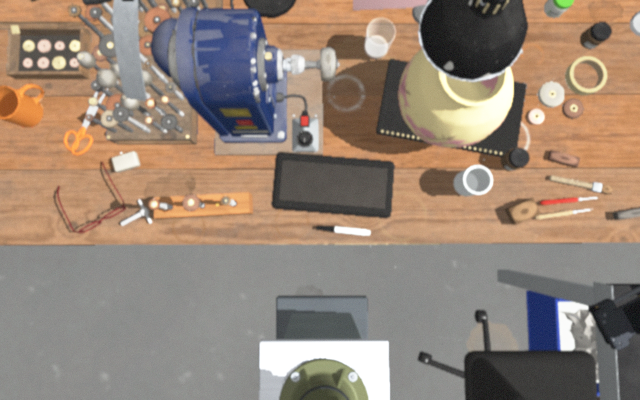

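The scene view shows the wooden stand at about (258,258) with three arbors, and the white pot at (359,163). In the top view the stand runs over columns 155–250 at row 203, and the pot is at (475,181). I'll zoom in on the stand.

```bash
cat > h.py <<'E'
from workcell import arm
import cv2,numpy as np
from scipy.spatial.transform import Rotation as R
def ray(d,px):
    K=d["camera_matrix"];v=np.array([(px[0]-K[0,2])/K[0,0],(px[1]-K[1,2])/K[1,1],1.])
    v=R.from_rotvec(d["attitude"]).apply(v);return np.array(d["eye"]),v/np.linalg.norm(v)
def plane(d,px,z):
    e,v=ray(d,px);return e+v*(z-e[2])/v[2]
def meet(d1,p1,d2,p2):
    return meet_r(*ray(d1,p1),*ray(d2,p2))
def meet_r(e1,v1,e2,v2):
    s=np.linalg.lstsq(np.c_[v1,-v2],e2-e1,rcond=None)[0]
    a,b=e1+v1*s[0],e2+v2*s[1];return (a+b)/2,np.linalg.norm(a-b)
def proj(d,P):
    c=R.from_rotvec(d["attitude"]).inv().apply(np.array(P)-d["eye"]);q=d["camera_matrix"]@c;return q[:2]/q[2]
E
python3 - <<'E'
import cv2,numpy as np
a=cv2.imread("pics/top0.png");b=cv2.imread("pics/scene0.png")
A=cv2.resize(a[180:225,140:260],None,fx=6,fy=6,interpolation=cv2.INTER_CUBIC)
B=cv2.resize(b[180:230,215:315],None,fx=6,fy=6,interpolation=cv2.INTER_CUBIC)
c=np.zeros((A.shape[0]+B.shape[0],720,3),np.uint8);c[:A.shape[0]]=A;c[A.shape[0]:,:600]=B
cv2.imwrite("pics/z1.png",c)
E
```

```text
(no output)
```

View pics/z1.png

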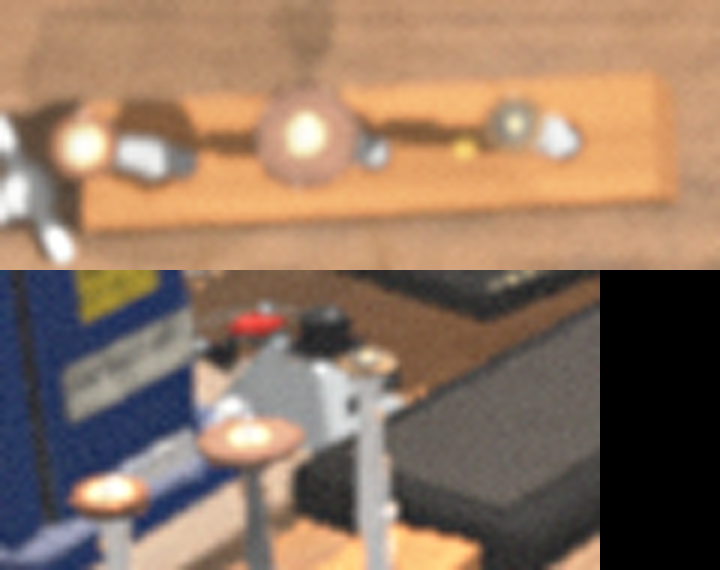

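The crop shows that the middle arbor carries the broad wheel: top view about (190.8,202.5), scene view about (256.7,208.5). The small ones are at top (153.8,204.2) and (225.7,200.3), and scene (233.3,217.5) and (276.7,195.2). Next I triangulate these and the pot rim.

```bash
python3 - <<'E'
from h import *
t=arm.snapshot("top");s=arm.snapshot("scene")
for n,a,b in(("broad",(190.8,202.5),(256.7,208.5)),("L",(153.8,204.2),(233.3,217.5)),("R",(225.7,200.3),(276.7,195.2))):
    P,e=meet(t,a,s,b);print(n,P.round(4),round(e,4),plane(t,a,.155).round(4))
print("hole mid",plane(t,(202,205.3),.06).round(4))
for q in [(80,230),(83,100),(655,75),(655,200)]: print("corner",plane(t,(140+q[0]/6,180+q[1]/6),.06).round(4))
for d,c in((t,(475,181)),(s,(359,163))):
    im=d["color"];x,y=c;w=im[y-28:y+28,x-28:x+28].astype(int)
    hsv=cv2.cvtColor(w.astype(np.uint8),cv2.COLOR_RGB2HSV)
    m=((hsv[...,1]<60)&(hsv[...,2]>110)).astype(np.uint8)
    cs,_=cv2.findContours(m,0,2);k=max(cs,key=cv2.contourArea);print(cv2.boundingRect(k),cv2.contourArea(k))
    cv2.drawContours(w8:=w.astype(np.uint8).copy(),[k],-1,(255,0,0),1)
    cv2.imwrite(f"pics/p{x}.png",cv2.resize(np.hstack([w.astype(np.uint8),w8])[:,:,::-1],None,fx=6,fy=6,interpolation=cv2.INTER_CUBIC))
a=cv2.imread("pics/p475.png");b=cv2.imread("pics/p359.png");cv2.imwrite("pics/pot.png",cv2.resize(np.vstack([a,b]),None,fx=.85,fy=.85))
E
```

```text
broad [0.4834 0.295  0.154 ] 0.0005 [0.4836 0.2949 0.155 ]
L [0.4794 0.372  0.1676] 0.0003 [0.4801 0.3764 0.155 ]
R [0.4871 0.2173 0.1549] 0.0025 [0.4881 0.218  0.155 ]
hole mid [0.4829 0.2938 0.06  ]
corner [0.452  0.4102 0.06  ]
corner [0.5042 0.4105 0.06  ]
corner [0.5135 0.1804 0.06  ]
corner [0.4631 0.18   0.06  ]
(6, 11, 41, 32) 966.5
(17, 14, 21, 30) 488.0
```

View pics/pot.png

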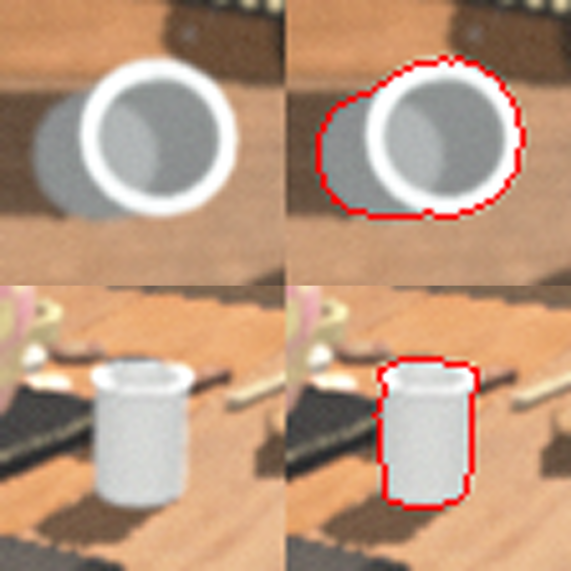

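The pot rim centre is at top (478,179.7) and scene (358.8,152.8). I triangulate the pot and check lathe clearance from its yellow and red labels.

```bash
python3 - <<'E'
from h import *
t=arm.snapshot("top");s=arm.snapshot("scene")
for n,a,b in(("pot",(477.6,179.4),(358.4,152.5)),("yel",(240,105),(229,128)),("red",(243,123),(235,165))):
    P,e=meet(t,a,s,b);print(n,P.round(4),round(e,4))
print(plane(t,(477.6,179.4),.09))
for px in((225,138),(280,138),(190,100)):print(px,[plane(t,px,z).round(3).tolist() for z in(0.03,.2,.35)])
st=arm.state();r=R.from_rotvec(st["tcp_rot"]);print(r.as_matrix().round(3))
print(st["ee_pos"])
E
```

```text
pot [ 0.5401 -0.3627  0.0895] 0.0004
yel [0.6648 0.1653 0.2842] 0.0046
red [0.6508 0.1741 0.1902] 0.0058
[ 0.53985322 -0.36262484  0.09      ]
(225, 138) [[0.653, 0.247, 0.03], [0.618, 0.212, 0.2], [0.587, 0.182, 0.35]]
(280, 138) [[0.653, 0.109, 0.03], [0.618, 0.095, 0.2], [0.587, 0.083, 0.35]]
(190, 100) [[0.751, 0.337, 0.03], [0.702, 0.289, 0.2], [0.658, 0.247, 0.35]]
[[ 0.901  0.433 -0.   ]
 [ 0.433 -0.901  0.   ]
 [-0.    -0.001 -1.   ]]
[ 0.28134466 -0.58580825  0.23621214]
```
Lathe face x>0.65, gripper to .578 ok. Close along x direction: clearance good. Which turn? Tool y is now (.433,-.901). To close along world x: y-> (1,0): rotate... or use closing along y with reduced opening. Which joint 7 consequences? Joint 7 near -0.057 now, base pan 1.137?? (base pan joint 1 = 1.137 at TCP azimuth -64°... the zero is weird). When moving to azimuth +31°, joint1 changes by ~95°, and joint 7 has to compensate for constant yaw: range ±2.69 so fine mostly.

The broad wheel is at (0.483, 0.295, 0.154) and the pot at (0.540, -0.363) with its rim at 0.0895. The lathe face is beyond x = 0.65, so I'll close the fingers along x, across the row. Now heading to the stand.

```bash
python3 nudge.py '[[0.03,-0.026,-0.008,0,0,-0.12],[0.06,-0.052,-0.016,0,0,-0.24],[0.09,-0.078,-0.024,0,0,-0.36],[0.12,-0.104,-0.032,0,0,-0.48],[0.15,-0.13,-0.04,0,0,-0.6],[0.18,-0.156,-0.048,0,0,-0.72],[0.21,-0.182,-0.056,0,0,-0.84],[0.231,-0.206,-0.064,0,0,-0.96]]' 0.07
cat > go.py <<'E'
import sys;from h import *
st=arm.state();r=R.from_rotvec(st["tcp_rot"]);x,y,z,az=map(float,sys.argv[1:5])
g=R.from_matrix(np.array([[np.sin(a:=np.radians(az)),np.cos(a),0],[-np.cos(a),np.sin(a),0],[0,0,-1]]))
print("at",st["ee_pos"].round(4) if hasattr(st["ee_pos"],'round') else st["ee_pos"],"y-az",np.degrees(np.arctan2(*r.as_matrix()[[1,0],1])).round(1))
d=np.array([x,y,z])-st["ee_pos"]
print("shift",r.inv().apply(d).round(4),"turn",(r.inv()*g).as_rotvec().round(3),"rows",np.linalg.norm(d)/.0417,"joints",np.round(st["joints"],2),"F",np.round(st["force"],1))
E
python3 go.py .45 0 .30 2.9;python3 go.py .4834 .295 .30 2.9
```

```text
time_s: 0.97
ee_pos: [0.4021, -0.2968, 0.3011]
tcp_rot: [2.385, 2.043, 0.001]
force: [0.3, 0.4, 0.5]
gripper_width: 0.0704
grasp_force: 0.0Traceback (most recent call last):
  File "go.py", line 3, in <module>
    g=R.from_matrix(np.array([[np.sin(a:=np.radians(az)),np.cos(a),0],[-np.cos(a),np.sin(a),0],[0,0,-1]]))
  File "scipy/spatial/transform/_rotation.pyx", line 1143, in scipy.spatial.transform._rotation.Rotation.from_matrix
ValueError: Non-positive determinant (left-handed or null coordinate frame) in rotation matrix 0: [[ 0.05059294  0.99871936  0.        ]
 [-0.99871936  0.05059294  0.        ]
 [ 0.          0.         -1.        ]].
Traceback (most recent call last):
  File "go.py", line 3, in <module>
    g=R.from_matrix(np.array([[np.sin(a:=np.radians(az)),np.cos(a),0],[-np.cos(a),np.sin(a),0],[0,0,-1]]))
  File "scipy/spatial/transform/_rotation.pyx", line 1143, in scipy.spatial.transform._rotation.Rotation.from_matrix
ValueError: Non-positive determinant (left-handed or null coordinate frame) in rotation matrix 0: [[ 0.05059294  0.99871936  0.        ]
 [-0.99871936  0.05059294  0.        ]
 [ 0.          0.         -1.        ]].
```

```bash
sed -i 's/^g=.*/a=np.radians(az);g=R.from_matrix([[-np.sin(a),np.cos(a),0],[np.cos(a),np.sin(a),0],[0,0,-1]])/' go.py
python3 go.py .45 0 .30 2.9;python3 go.py .4834 .295 .30 2.9
```

```text
at [ 0.4021 -0.2968  0.3011] y-az -8.8
shift [0.3007 0.0018 0.0012] turn [ 0.001 -0.    -0.205] rows 7.2107923576027595 joints [ 0.93 -0.01 -0.34  1.7  -0.    1.45  0.43] F [0.3 0.4 0.5]
at [ 0.4021 -0.2968  0.3011] y-az -8.8
shift [ 0.5973 -0.0105  0.0013] turn [ 0.001 -0.    -0.205] rows 14.32629547161832 joints [ 0.93 -0.01 -0.34  1.7  -0.    1.45  0.43] F [0.3 0.4 0.5]
```

```bash
python3 nudge.py '[[0.04,0,0,0,0,-0.05],[0.08,0,0,0,0,-0.1],[0.12,0,0,0,0,-0.15],[0.16,0,0,0,0,-0.2],[0.2,0,0,0,0,-0.2],[0.24,0,0,0,0,-0.2],[0.28,0,0,0,0,-0.2],[0.32,0,0,0,0,-0.2]]'
python3 go.py .4834 .295 .26 2.9
```

```text
time_s: 1.63
ee_pos: [0.4522, 0.0175, 0.3008]
tcp_rot: [2.179, 2.261, -0.0]
force: [0.3, 0.5, -0.4]
gripper_width: 0.07
grasp_force: 0.0
at [0.4522 0.0175 0.3008] y-az 2.1
shift [0.2762 0.0414 0.0406] turn [ 0.001  0.001 -0.014] rows 6.767115555844075 joints [ 0.67 -0.13 -0.69  1.79 -0.08  1.46  0.03] F [ 0.3  0.5 -0.4]
```

```bash
python3 nudge.py '[[0.04,0.006,0.006,0,0,-0.01],[0.08,0.012,0.012,0,0,-0.01],[0.12,0.018,0.018,0,0,-0.01],[0.16,0.024,0.024,0,0,-0.01],[0.2,0.03,0.03,0,0,-0.01],[0.24,0.036,0.036,0,0,-0.01],[0.276,0.041,0.041,0,0,-0.01],[0.276,0.041,0.041,0,0,-0.01]]'
python3 go.py .4834 .295 .1485 2.9
python3 - <<'E'
from h import *
st=arm.state();d=arm.snapshot("wrist");np.savez("w1.npz",pos=st["ee_pos"],rot=st["tcp_rot"],K=d["camera_matrix"],H=d["hand_eye"],im=d["color"])
cv2.imwrite("pics/w1.png",d["color"][:,:,::-1]);print(d["camera_matrix"],d["hand_eye"])
E
```

```text
time_s: 2.3
ee_pos: [0.4799, 0.3013, 0.258]
tcp_rot: [-2.15, -2.279, -0.003]
force: [-1.2, -0.7, 0.0]
gripper_width: 0.07
grasp_force: 0.0
at [0.4799 0.3013 0.258 ] y-az 3.3
shift [-0.0073  0.0036  0.1094] turn [-0.004 -0.007  0.008] rows 2.6316428125437104 joints [ 0.26  0.26 -1.01  1.6   0.22  1.4  -0.71] F [-1.2 -0.7  0. ]
[[309.70691629   0.         319.00564816]
 [  0.         309.70691629 201.42900435]
 [  0.           0.           1.        ]] [[ 7.99986905e-04 -9.57900070e-01 -2.87100708e-01  7.76472157e-02]
 [ 9.99999655e-01  7.01924357e-04  4.44489459e-04  2.93327743e-04]
 [-2.24253504e-04 -2.87100964e-01  9.57900301e-01 -1.48129387e-01]
 [ 0.00000000e+00  0.00000000e+00  0.00000000e+00  1.00000000e+00]]
```

View pics/w1.png

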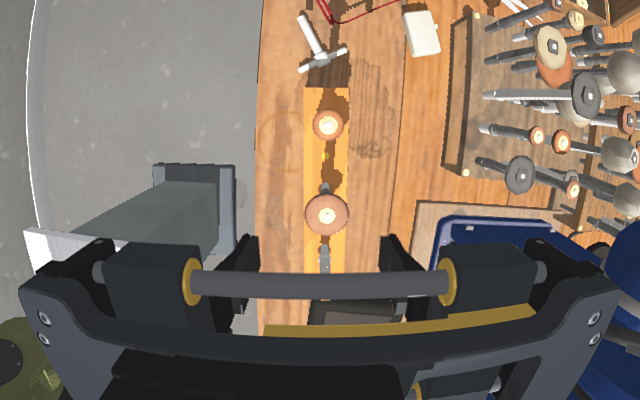

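The wrist view shows the broad wheel at about (326.5,215) between the fingers, and a small wheel at (327,125). I'll check the ray against the wheel plane.

```bash
cat >> h.py <<'E'
def wray(pos,rot,K,H,px):
    u=np.array([px[0]-K[0,2],px[1]-K[1,2]]);rr=np.linalg.norm(u);th=rr/K[0,0]
    v=np.r_[np.sin(th)*u/rr,np.cos(th)];r=R.from_rotvec(rot)
    return r.apply(H[:3,3])+pos,r.apply(H[:3,:3]@v)
E
python3 - <<'E'
from h import *
w=np.load("w1.npz");print(arm.state()["ee_pos"],w["pos"])
for px,z in(((326.5,214.5),.1545),((327,125),.17)):
    e,v=wray(w["pos"],w["rot"],w["K"],w["H"],px);print((e+v*(z-e[2])/v[2]).round(4))
    t=arm.snapshot("top")
    if z<.16:print(meet_r(*ray(t,(190.8,202.5)),e,v))
E
python3 go.py .483 .295 .1485 2.9
```

```text
[0.48076065 0.29769022 0.25843208] [0.47988766 0.30132153 0.25800096]
[0.4868 0.293  0.1545]
(array([0.48503195, 0.29412347, 0.15769984]), np.float64(0.003310055106711206))
[0.482  0.3693 0.17  ]
at [0.4829 0.2928 0.2591] y-az 2.8
shift [0.0022 0.0003 0.1106] turn [-0.001  0.    -0.002] rows 2.653771995393984 joints [ 0.27  0.25 -1.01  1.61  0.22  1.4  -0.71] F [-0.2 -0.7 -0.1]
```

```bash
python3 nudge.py '[[0.001,0.001,0.03,0,0,0],[0.001,0.002,0.06,0,0,0],[0.001,0.002,0.085,0,0,0],[0.001,0.002,0.1,0,0,0],[0.001,0.002,0.11,0,0,0],[0.001,0.002,0.11,0,0,0],[0.001,0.002,0.11,0,0,0]]' 0.06
python3 go.py .4845 .294 .1485 2.9
python3 - <<'E'
from h import *
st=arm.state();d=arm.snapshot("wrist");e=wray
P=[]
cv2.imwrite("pics/w2.png",d["color"][150:350,180:460,::-1])
E
```

```text
time_s: 3.03
ee_pos: [0.4859, 0.2928, 0.1502]
tcp_rot: [2.17, 2.27, 0.0]
force: [0.2, 1.0, 0.4]
gripper_width: 0.0602
grasp_force: 0.0
at [0.4859 0.2928 0.1502] y-az 2.6
shift [ 0.0013 -0.0013  0.0017] turn [ 0.001  0.001 -0.006] rows 0.05920079085298608 joints [ 0.23  0.35 -0.97  1.74  0.31  1.21 -0.78] F [0.2 1.  0.4]
```

View pics/w2.png

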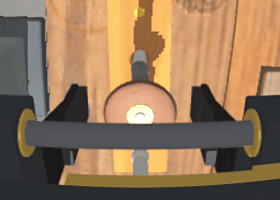

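The wheel sits centrally between the fingers: boss at crop (140,116), fingers at 76 and 203. Along the tool x axis it is within about 2 mm of the TCP. Closing now.

```bash
python3 nudge.py '[[0.001,-0.001,0.001,0,0,0],[0.001,-0.001,0.002,0,0,0],[0.001,-0.001,0.002,0,0,0],[0.001,-0.001,0.002,0,0,0],[0.001,-0.001,0.002,0,0,0],[0.001,-0.001,0.002,0,0,0],[0.001,-0.001,0.002,0,0,0],[0.001,-0.001,0.002,0,0,0]]' 0.02 35; python3 go.py .4845 .294 .3485 2.9
```

```text
time_s: 3.75
ee_pos: [0.4843, 0.2951, 0.1478]
tcp_rot: [2.168, 2.273, 0.001]
force: [-0.3, 0.5, 2.3]
gripper_width: 0.0341
grasp_force: 36.1
at [0.4843 0.2951 0.1478] y-az 2.7
shift [-0.0011  0.0003 -0.2007] turn [ 0.001 -0.    -0.004] rows 4.812676705788905 joints [ 0.22  0.35 -0.97  1.75  0.31  1.21 -0.78] F [-0.3  0.5  2.3]
```

```bash
python3 - <<'E'
from h import *
d=arm.snapshot("wrist")["color"][200:320,240:400,::-1];t=arm.snapshot("top")["color"][160:240,130:270,::-1];s=arm.snapshot("scene")["color"][150:250,200:330,::-1]
rs=lambda a,w:cv2.resize(a,(w,300 if w<800 else 0),interpolation=cv2.INTER_CUBIC)
A=np.hstack([rs(d,400),rs(s,390)]);B=cv2.resize(t,(500,290),interpolation=cv2.INTER_CUBIC)
c=np.zeros((590,790,3),np.uint8);c[:300]=A;c[300:,:500]=B;cv2.imwrite("pics/g1.png",c)
E
```

```text
(no output)
```

View pics/g1.png

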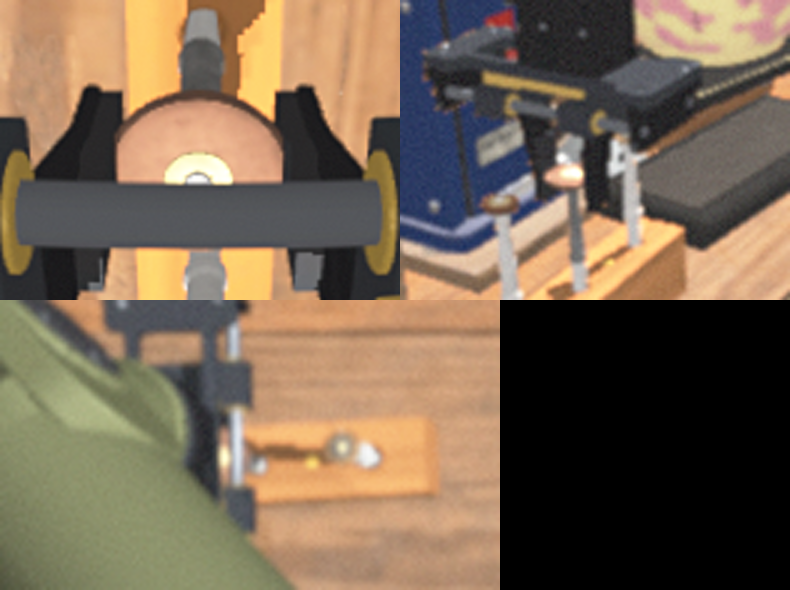

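The wrist crop shows the wheel centred between the pads (boss about (320,271)) with the pads compressed onto the rim, so the grasp is good. Lifting straight up.

```bash
python3 nudge.py '[[0,0,-0.01,0,0,0],[0,0,-0.03,0,0,0],[0,0,-0.055,0,0,0],[0,0,-0.085,0,0,0],[0,0,-0.115,0,0,0],[0,0,-0.145,0,0,0],[0,0,-0.175,0,0,0],[0,0,-0.2,0,0,0]]'; python3 go.py .44 .2 .3485 0
python3 - <<'E'
from h import *
s=arm.snapshot("scene")["color"][100:260,180:340,::-1]
cv2.imwrite("pics/l1.png",cv2.resize(s,(480,480),interpolation=cv2.INTER_CUBIC))
E
```

```text
time_s: 4.57
ee_pos: [0.4837, 0.2951, 0.3501]
tcp_rot: [2.168, 2.273, 0.001]
force: [0.0, -0.2, -0.6]
gripper_width: 0.034
grasp_force: 36.3
at [0.4837 0.2951 0.3501] y-az 2.7
shift [-0.0929 -0.0481  0.0015] turn [ 0.001 -0.     0.047] rows 2.5089071975589943 joints [ 0.27  0.23 -1.02  1.45  0.19  1.57 -0.69] F [ 0.  -0.2 -0.6]
```

View pics/l1.png

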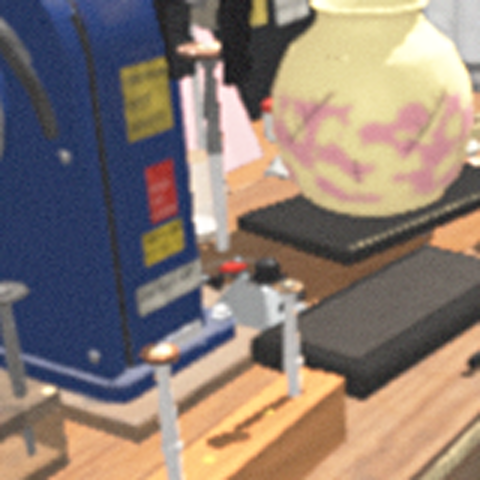

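The arbor is out and hanging nearly upright: wheel at crop (200,48), foot at (220,245). The other two still stand. Carrying it past the lathe, and checking the hang angle.

```bash
python3 - <<'E'
from h import *
s=arm.snapshot("scene")
for z in(.355,.2135):print(proj(s,(.484,.2945,z)))
for o in((.01,0),(0,.01)):print(proj(s,(.484+o[0],.2945+o[1],.2135)))
E
python3 nudge.py '[[-0.03,-0.004,0,0,0,0],[-0.065,-0.009,0,0,0,0],[-0.1,-0.014,0,0,0,0],[-0.135,-0.019,0,0,0,0],[-0.17,-0.024,0,0,0,0],[-0.205,-0.029,0,0,0,0],[-0.24,-0.034,0,0,0,0],[-0.27,-0.038,0,0,0,0]]'; python3 go.py .44 -.1 .3485 0;python3 go.py .54 -.363 .3485 -30
```

```text
[248.16834571 116.66322121]
[254.20858413 183.12797696]
[250.52485139 182.30385808]
[251.18889939 184.70396243]
time_s: 5.33
ee_pos: [0.4575, 0.0208, 0.347]
tcp_rot: [-2.171, -2.271, 0.002]
force: [0.4, 0.2, -0.6]
gripper_width: 0.0347
grasp_force: 36.3
at [0.4575 0.0208 0.347 ] y-az 2.6
shift [-0.1199 -0.0229 -0.0014] turn [-0.001  0.001  0.045] rows 2.926687808559156 joints [ 0.73 -0.13 -0.74  1.69 -0.09  1.55  0.04] F [ 0.4  0.2 -0.6]
at [0.4575 0.0208 0.347 ] y-az 2.6
shift [-0.3871  0.0651 -0.0012] turn [-0.001  0.001  0.569] rows 9.413286917651321 joints [ 0.73 -0.13 -0.74  1.69 -0.09  1.55  0.04] F [ 0.4  0.2 -0.6]
```

The hang agrees with vertical to about 1.5 px. Before heading to the pot I check vase clearance.

```bash
python3 - <<'E'
from h import *
t=arm.snapshot("top");s=arm.snapshot("scene")
print(meet(t,(478,74),s,(302,103)))
for z in(.1,.15,.2):print([plane(t,p,z).round(3).tolist() for p in((460,146),(399,95),(514,95),(460,70))])
for y in(-.2,-.25,-.3):
  for px in((271,138),(337,138),(302,103),(302,168)):
    e,v=ray(s,px);print(y,px,(e+v*(y-e[1])/v[1]).round(3))
E
```

```text
(array([ 0.73951829, -0.30878827,  0.26216182]), np.float64(0.00953051881811992))
[[0.618, -0.32, 0.1], [0.741, -0.179, 0.1], [0.74, -0.453, 0.1], [0.802, -0.326, 0.1]]
[[0.609, -0.305, 0.15], [0.726, -0.17, 0.15], [0.725, -0.431, 0.15], [0.784, -0.31, 0.15]]
[[0.599, -0.289, 0.2], [0.711, -0.161, 0.2], [0.71, -0.409, 0.2], [0.766, -0.295, 0.2]]
-0.2 (271, 138) [ 0.813 -0.2    0.15 ]
-0.2 (337, 138) [ 0.544 -0.2    0.183]
-0.2 (302, 103) [ 0.675 -0.2    0.286]
-0.2 (302, 168) [ 0.684 -0.2    0.057]
-0.25 (271, 138) [ 0.852 -0.25   0.133]
-0.25 (337, 138) [ 0.57  -0.25   0.168]
-0.25 (302, 103) [ 0.707 -0.25   0.275]
-0.25 (302, 168) [ 0.717 -0.25   0.035]
-0.3 (271, 138) [ 0.89  -0.3    0.116]
-0.3 (337, 138) [ 0.597 -0.3    0.152]
-0.3 (302, 103) [ 0.739 -0.3    0.264]
-0.3 (302, 168) [ 0.749 -0.3    0.014]
```

```bash
python3 - <<'E'
from h import *
t=arm.snapshot("top");s=arm.snapshot("scene")
for b in((285,62),(287,70),(318,50)):print(meet(t,(472,38),s,b))
print([plane(t,(470,77),z).round(3).tolist() for z in (.3,.4,.5)])
E
python3 nudge.py '[[-0.03,0,0,0,0,0.12],[-0.065,0,0,0,0,0.24],[-0.1,0,0,0,0,0.36],[-0.135,0.01,0,0,0,0.48],[-0.17,0.01,0,0,0,0.6],[-0.205,0.02,0,0,0,0.72],[-0.24,0.02,0,0,0,0.84],[-0.27,0.03,0,0,0,0.96]]'; python3 go.py .54 -.363 .3485 -75
```

```text
(array([ 0.75696452, -0.24699434,  0.40628826]), np.float64(0.018603307053319054))
(array([ 0.76411735, -0.25854161,  0.37990141]), np.float64(0.009020823139801034))
(array([ 0.68902442, -0.25259545,  0.45392397]), np.float64(0.0836137586911104))
[[0.716, -0.282, 0.3], [0.682, -0.248, 0.4], [0.648, -0.214, 0.5]]
time_s: 6.2
ee_pos: [0.5013, -0.2459, 0.3472]
tcp_rot: [-2.975, -1.007, 0.002]
force: [0.3, -0.3, -0.2]
gripper_width: 0.0343
grasp_force: 36.3
at [ 0.5013 -0.2459  0.3472] y-az -52.6
shift [-0.0403  0.1166 -0.0013] turn [-0.001  0.001  0.391] rows 2.958410757194252 joints [ 0.91  0.13 -0.56  1.48  0.07  1.55 -0.56] F [ 0.3 -0.3 -0.2]
```

```bash
python3 nudge.py '[[-0.012,0.035,0,0,0,0.12],[-0.024,0.07,0,0,0,0.24],[-0.036,0.1,0,0,0,0.36],[-0.04,0.115,0,0,0,0.39],[-0.04,0.115,0,0,0,0.39],[-0.04,0.115,0,0,0,0.39]]'; python3 go.py .54 -.3627 .25 -75
python3 - <<'E'
from h import *
t=arm.snapshot("top")["color"][110:250,400:560,::-1];s=arm.snapshot("scene")["color"][70:200,280:440,::-1]
c=np.zeros((350,790,3),np.uint8);c[:,:395]=cv2.resize(t,(395,350));c[:325,395:]=cv2.resize(s,(395,325),interpolation=cv2.INTER_CUBIC)
cv2.imwrite("pics/q1.png",c)
E
```

```text
time_s: 6.7
ee_pos: [0.5411, -0.3589, 0.3462]
tcp_rot: [-3.11, -0.423, 0.001]
force: [-0.2, 0.9, -0.5]
gripper_width: 0.0346
grasp_force: 36.3
at [ 0.5411 -0.3589  0.3462] y-az -74.5
shift [-0.0021  0.0036  0.0962] turn [-0.003 -0.     0.008] rows 2.309145839305835 joints [ 0.9   0.33 -0.48  1.25  0.15  1.59 -0.85] F [-0.2  0.9 -0.5]
```

View pics/q1.png

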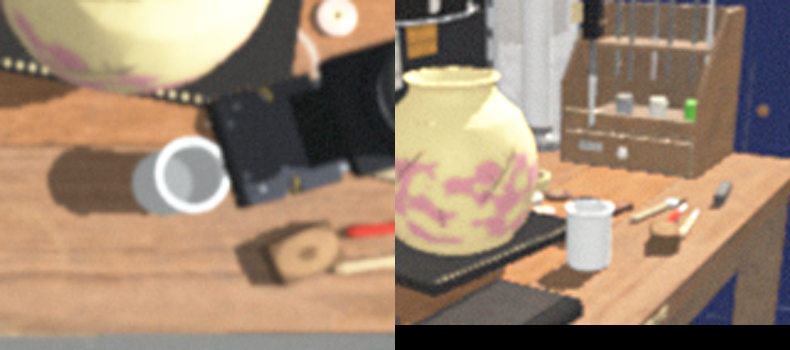

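The scene half shows the arbor hanging above the pot, its foot at full-image (359.8,119.4). Checking the foot against the pot axis.

```bash
python3 - <<'E'
from h import *
s=arm.snapshot("scene");p=np.array(arm.state()["ee_pos"]);print(p)
print(proj(s,p+[0,0,.005-.1415]),proj(s,(.54,-.3627,.2097)),proj(s,(.55,-.3627,.2097)))
im=s["color"][105:130,345:375].astype(int);
print(im.sum(2)[8:20]//3)
E
python3 go.py .54 -.3627 .25 -75
```

```text
[ 0.54097249 -0.35770577  0.34791527]
[358.5402229  119.81267386] [359.36649398 120.038056  ] [356.8058857  119.75656382]
[[204 187 134 117 136 143 138 134 127 136 134 130 132 149 186 196 189 186
  194 191 189 186 191 182 163 138 134 141 140 137]
 [199 182 132 105 108 114 116 125 132 144 149 163 156 169 193 221 236 219
  204 193 193 174 187 178 162 149 152 145 146 138]
 [199 184 131  99  96  97 104 108 111 114 119 127 125 152 180 188 172 152
  147 154 159 166 171 172 168 160 163 164 159 153]
 [200 183 134 101 100  99 103 104 103 108 102 107 109 144 183 167 124 106
  111 115 118 123 133 135 128 134 133 142 148 154]
 [202 182 132 102  99 102 106 109 106 111 108 106 109 149 182 171 123 106
  105 102 107 106 105 110 112 105 109 119 124 122]
 [198 178 130 103 105 105 106 104 108 107 107 107 112 144 180 166 124 105
  108 106 105 105 110 103 103 104 103 110 103 109]
 [200 177 121  98 109 106 104 110 106 111 108 103 104 133 158 140 112 109
  107 106 108 110 105 105 104 101 100 101 105 109]
 [197 180 119 100 110 109 106 108 111 110 109 105 104 119 126 111 102 108
  105 109 105 106 107 105 107  99  99 100 106 108]
 [196 173 117 105 118 124 124 127 131 143 135 120 114 113 108 101 109 108
  110 111 104 115 110 113 101 100 102 102 109 109]
 [198 180 118 110 124 134 136 143 159 177 168 142 129 130 128 126 129 135
  133 128 119 114 126 131 113 108 111 109 108 109]
 [210 183 124  97 108 111 112 119 126 132 125 119 117 126 133 143 154 157
  157 145 132 137 156 163 138 133 151 140 123 121]
 [221 186 123  98 109 104 108 102 103 105 103 104  98 103 113 118 116 121
  121 115 113 123 138 148 141 155 184 174 153 137]]
at [ 0.541  -0.3577  0.3479] y-az -74.4
shift [-0.0024  0.0046  0.0979] turn [-0.001 -0.001  0.01 ] rows 2.3512559763599175 joints [ 0.9   0.33 -0.48  1.25  0.15  1.59 -0.85] F [-0.5  0.4 -1.2]
```

The foot is at column ~359.1 against 358.5 predicted, so it hangs true. Centring on the pot and lowering.

```bash
python3 nudge.py '[[-0.002,0.004,0.02,0,0,0.01],[-0.002,0.004,0.05,0,0,0.01],[-0.002,0.004,0.08,0,0,0.01],[-0.002,0.004,0.1,0,0,0.01],[-0.002,0.004,0.1,0,0,0.01]]'; python3 go.py .54 -.3627 .15 -75
```

```text
time_s: 7.27
ee_pos: [0.537, -0.362, 0.2429]
tcp_rot: [-3.11, -0.407, 0.01]
force: [-0.8, 1.2, -1.1]
gripper_width: 0.0344
grasp_force: 36.3
at [ 0.537  -0.362   0.2429] y-az -75.1
shift [0.0032 0.002  0.0929] turn [-0.006  0.005 -0.002] rows 2.2293940661214577 joints [ 0.91  0.36 -0.47  1.43  0.16  1.4  -0.87] F [-0.8  1.2 -1.1]
```

```bash
python3 nudge.py '[[0.002,0,0.02,0,0,0],[0.002,0,0.045,0,0,0],[0.002,0,0.065,0,0,0],[0.002,0,0.08,0,0,0],[0.002,0,0.086,0,0,0],[0.002,0,0.09,0,0,0],[0.002,0,0.092,0,0,0],[0.002,0,0.092,0,0,0]]'; python3 go.py .54 -.3627 .148 -75
```

```text
time_s: 7.93
ee_pos: [0.5418, -0.3643, 0.1569]
tcp_rot: [3.114, 0.404, 0.002]
force: [-0.1, 0.6, 0.5]
gripper_width: 0.0342
grasp_force: 36.3
at [ 0.5418 -0.3643  0.1569] y-az -75.2
shift [-0.0014 -0.002   0.0089] turn [ 0.001 -0.001 -0.004] rows 0.2216141850759739 joints [ 0.91  0.41 -0.46  1.53  0.19  1.24 -0.89] F [-0.1  0.6  0.5]
```

```bash
python3 nudge.py '[[-0.001,-0.002,0.003,0,0,0],[-0.001,-0.002,0.006,0,0,0],[-0.001,-0.002,0.008,0,0,0],[-0.001,-0.002,0.01,0,0,0],[-0.001,-0.002,0.01,0,0,0]]'; python3 nudge.py '[[0,0,0.001,0,0,0],[0,0,0.002,0,0,0],[0,0,0.002,0,0,0]]'; python3 go.py .54 -.3627 .148 -75
```

```text
time_s: 8.35
ee_pos: [0.5394, -0.3624, 0.1451]
tcp_rot: [-3.115, -0.404, 0.001]
force: [-0.4, 0.6, -1.1]
gripper_width: 0.0347
grasp_force: 36.3
time_s: 8.6
ee_pos: [0.54, -0.3626, 0.1439]
tcp_rot: [3.115, 0.404, 0.001]
force: [0.9, -0.7, 0.8]
gripper_width: 0.0347
grasp_force: 36.4
at [ 0.54   -0.3626  0.1439] y-az -75.2
shift [ 0.      0.0001 -0.0041] turn [ 0.    -0.001 -0.004] rows 0.09800582471274447 joints [ 0.91  0.42 -0.46  1.55  0.19  1.22 -0.9 ] F [ 0.9 -0.7  0.8]
```

```bash
python3 nudge.py '[[0,0,0.001,0,0,0],[0,0,0.002,0,0,0],[0,0,0.003,0,0,0],[0,0,0.003,0,0,0]]'; python3 - <<'E'
from h import *
s=arm.snapshot("scene")["color"][70:200,280:440,::-1];w=arm.snapshot("wrist")["color"][150:350,180:460,::-1]
c=np.zeros((325,790,3),np.uint8);c[:,:395]=cv2.resize(s,(395,325),interpolation=cv2.INTER_CUBIC);c[:282,395:]=cv2.resize(w,(395,282))
cv2.imwrite("pics/q2.png",c)
E
```

```text
time_s: 8.93
ee_pos: [0.5417, -0.3627, 0.1437]
tcp_rot: [3.113, 0.404, 0.007]
force: [-0.8, 1.5, 10.0]
gripper_width: 0.0344
grasp_force: 37.0
```

View pics/q2.png

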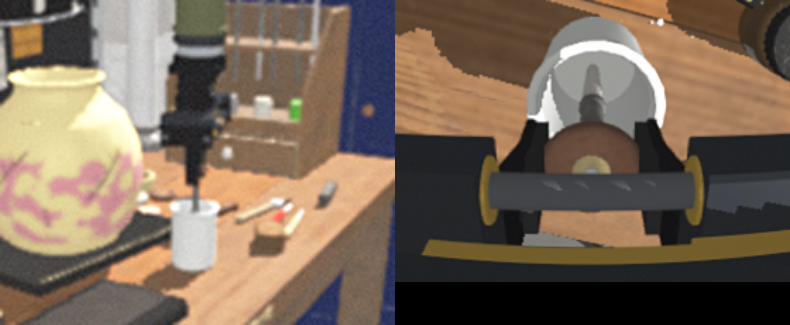

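The foot stands on the pot floor (10 N) with the wheel above the rim and the pot upright. Easing off and letting go.

```bash
python3 nudge.py '[[0,0,-0.002,0,0,0],[0,0,-0.002,0,0,0]]'; python3 nudge.py '[[0,0,0,0,0,0],[0,0,0,0,0,0],[0,0,0,0,0,0],[0,0,0,0,0,0],[0,0,0,0,0,0],[0,0,0,0,0,0]]' 0.075; python3 nudge.py '[[0,0,-0.01,0,0,0],[0,0,-0.03,0,0,0],[0,0,-0.06,0,0,0],[0,0,-0.09,0,0,0],[0,0,-0.12,0,0,0],[0,0,-0.15,0,0,0],[0,0,-0.18,0,0,0],[0,0,-0.2,0,0,0]]'; python3 nudge.py '[[0,0,0,0,0,0],[0,0,0,0,0,0],[0,0,0,0,0,0],[0,0,0,0,0,0]]'
python3 - <<'E'
from h import *
f=arm.snapshot("scene")["color"][...,::-1];s=f[70:200,280:440];w=f[170:290,200:320];v=arm.snapshot("wrist")["color"][100:350,180:460,::-1]
c=np.zeros((590,790,3),np.uint8);c[:325,:395]=cv2.resize(s,(395,325),interpolation=cv2.INTER_CUBIC);c[:325,395:]=cv2.resize(w,(395,325));c[325:,:300]=cv2.resize(v,(300,265))
cv2.imwrite("pics/q3.png",c)
E
```

```text
time_s: 9.2
ee_pos: [0.5403, -0.3628, 0.1438]
tcp_rot: [3.114, 0.404, 0.002]
force: [-1.0, 1.0, 5.6]
gripper_width: 0.0343
grasp_force: 36.7
time_s: 9.7
ee_pos: [0.5394, -0.3625, 0.1421]
tcp_rot: [-3.115, -0.404, 0.001]
force: [0.3, 0.3, 0.2]
gripper_width: 0.0667
grasp_force: 0.0
time_s: 10.37
ee_pos: [0.5402, -0.3626, 0.3471]
tcp_rot: [3.112, 0.404, 0.005]
force: [-0.0, -0.5, 0.6]
gripper_width: 0.075
grasp_force: 0.0
time_s: 10.7
ee_pos: [0.5391, -0.3623, 0.341]
tcp_rot: [-3.114, -0.404, 0.003]
force: [-0.1, -0.5, 0.2]
gripper_width: 0.0752
grasp_force: 0.0
```

View pics/q3.png

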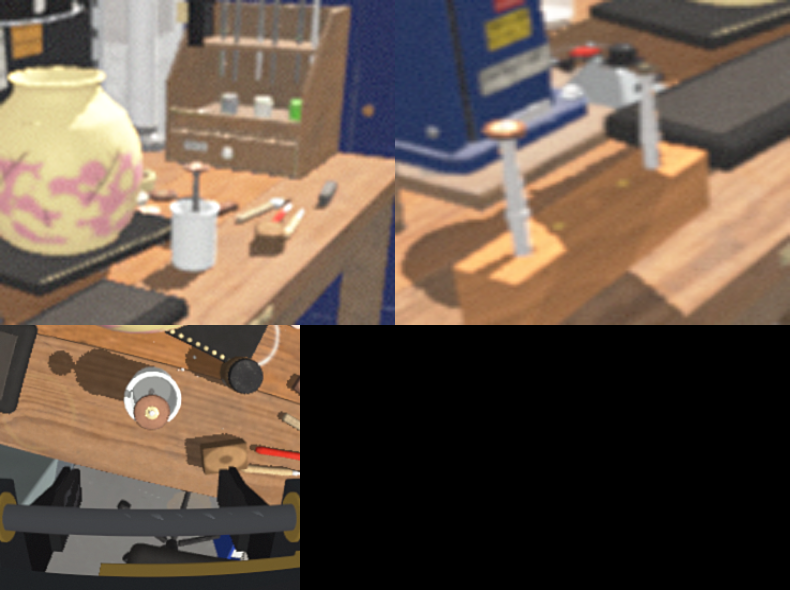

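The arbor stands in the upright pot with its wheel up, crop (197,168). Both small arbors are still in their holes, and the gripper is clear.

```bash
python3 -c "
from workcell import arm
print(arm.job_done())"
```

```text
the job is handed in; nothing more can be done
None
```

The broad-wheel arbor now stands shank down in the upright pot, the two small arbors are still in their holes, and the job is handed in at about 11 s with the gripper clear.

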